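# Swing the staining tray home and wedge it for the move

## Robot

A 7-joint arm with a two-finger parallel gripper is mounted at the origin on a cart in front of the work surface, level with it; the furniture and walls round the work are solid. World frame = base frame: x ahead of the robot, y to its left, z up, the work surface at z = 0. Lengths are in m, angles in rad, forces in N, time in s.
With the tool pointing down it reaches from about 0.4 to 0.85 m from the base axis. Payload 10.4 kg.
Tool frame: the origin (TCP) lies midway between the tips of the shut fingers; the grasp point (between the pads) lies 19 mm behind it; z points along the fingers, y is the line along which they close (so a half turn about z gives the same grasp; the last joint's range is limited). The gripper opens to 87 mm and grips with 3 to 60 N. Pads are 19 mm wide; open, the fingers measure 117 mm over their backs; the gripper's body (75 mm by 190 mm) begins 51 mm behind the grasp point.
Start: joints at [-1.357, 0.332, -0.065, 1.46, 0.022, 1.35, -0.088], TCP at [0.147, 0.608, 0.223] pointing down, gripper open.
Joint ranges: [-2.6, 2.6], [-0.5, 2.12], [-1.47, 1.34], [0.16, 2.42], [-1.27, 4.41], [0.06, 2.06], [-2.6, 2.6]. Speed limits (rad/s): [2.22, 2.22, 2.79, 2.79, 3.14, 3.14, 3.14].

## Interface

Orientations are given as a unit quaternion [x, y, z, w].
In Python, from bench import r gives the robot as it stands.
- The arm moves only by the tool arm_command, never from a script. Its argument "moves" is one flat list of numbers, 4 for each row, row after row: the shift along the tool's x, y, z in cm, then the turn about the tool's z in degrees. A call has 1 to 12 rows; each row shifts and turns the commanded pose from where the row before left it, along the tool's axes as they then stand; what a row does not reach is not made up. A row lasts 1/12 s, in which the tool goes at most 41.7 mm and 7.16 degrees, less where a joint would pass 70% of its speed; a pose out of reach is approached as far as the arm can. A call with a gripper value outside its range is refused whole. "fingers" is the opening in per cent of the stroke, from 0 (shut) to 100 (fully open), set as the call begins (left out, the last holds). The fingers move at their own pace and stop on an object; "squeeze" is the grip in N (left out, the last holds). Time passes only in rows, so rows that do not move let the fingers close. It gives the time, the measured TCP pose, the force, the opening and the grip force at its end, in the units of the state.
- r.read_state(): the state, without advancing time (a new reading comes with each control period).
- r.camera(name): name is "scene" or "top" or "wrist"; returns the picture (384x512x3 uint8, red, green, blue); there is no depth.
- r.camera_info(name): a dict with "fx", "fy", "cx", "cy" (pixels), "origin" and "attitude" of the camera in the world. Camera axes: x right, y up, looking along -z (the intrinsics and any distortion apply to the point x, -y, -z); pixel columns grow to the right and rows downward; lengths in m; the calibration is good to about 2 mm. A picture is of the moment at which its call begins: read the wrist's pose just before it. camera_info takes no time and is no camera call; for the wrist camera it gives the pose at the moment of the call.
- r.close_job(): hands the job in; it is judged then, once.
The state is a dict: "time": time; "joint_positions": joint angles; "joint_vel": joint speeds; "joint_torque": joint torques, N m; "ee_pos": TCP position; "eef_rot": TCP orientation; "ft_force": force on the tool from outside, world axes, zero at the start; "torque": the same for the moment, N m; "width": finger opening in m; "grip_force": force on a finger pad.
Only numpy, scipy, OpenCV 4.12 (cv2) and the standard library are available. Lean on these libraries where they do the work, as an engineer would, in place of code of your own. Each camera call takes 0.05 s, during which the arm holds its last target. There are 200 camera calls.

## Task

The red staining tray has been left swung out on its pivot pin. Push its free end round the pin until its holder rests against the rubber stop on the back rail, then drive the yellow wedge, thin end first, along the trolley top into the gap between the holder's pin-side end and the blue keeper block until it jams tight, so that the tray cannot swing while the trolley is wheeled away. Keep the holder's eye on the pin and the things in the tray standing, and leave everything else on the trolley where it is.

Things in the scene. Friction and masses are not known exactly. Their poses are not given: they have to be found in the camera images.
- dock: Steel docking bracket fixed to the trolley top. Origin: axis of its upright pivot pin (10 mm across, 28 mm tall) at trolley-top level; +x points from the pin to its 24 mm high back rail, which runs along -y behind x = +28 mm. The tray holder lies along -y, parallel to the bracket, when home.
- stop (a point): Middle of the front face of the black rubber stop on the back rail (30 mm wide along y, 18 mm high), which the back of the holder meets near its free end when home. Bracket frame: x = +22, y = -180, z = 13 mm.
- keeper (a point): Mouth end of the blue keeper block's slanted face, at trolley-top level (bracket frame: x = -63, y = +6.5 mm). The block is 22 mm high; its face runs on towards the pin, slanting 10 degrees, to x = -28, y = +0.3 mm. With the holder home (its end at y = -20 mm) the gap is 26.5 mm wide at this mouth, narrowing towards +x, and open from -x.
- tray: Aluminium holder of the red tray, loose on the trolley top, the 12 mm eye of its lug over the pin. Origin: eye centre, trolley-top level; axes as the bracket's when home; it starts turned clockwise from above by 0.20 to 0.38 rad. Outside: x = -126 to +22, y = -208 to -20 mm. Walls 15 mm high, tray rim 18 mm. With its load about 0.85 kg; pushed near its free end it slides with 3 to 8 N, more in jerks. No catch or spring.
- tray_corner (a point): The free front corner of the holder (x = -126, y = -208 mm in the holder's frame), 8 mm above the trolley top. Pushing its front face (x = -126 mm) near here, towards the back rail, swings it home. Things up to 118 mm tall stand in the tray's back half (x over -60 mm); in the front half only a low box and a dish (to 30 mm up).
- wedge_grip (a point): Centre of the upright grip post of the wedge, 46 mm above the trolley top; the post is 20 x 20 mm, from 24 to 68 mm up. Axes as the wedge's: +x to the thin end, z up. The thin end is 60 mm ahead, the thick end 24 mm behind, the straight face 15 mm to the -y side. Jammed tight, it lies about x = -92 to -80, y = -5 mm in the bracket's frame, axes parallel.
- wedge_tip (a point): Middle of the yellow plastic wedge's thin end, 12 mm up. The wedge (70 g) lies on the trolley top; body 84 mm long, 24 mm high, 20 mm thick at the thin end, 34.8 mm at the thick end: one face straight (it goes against the holder's end), the +y one tapered 10 degrees (against the keeper). 1 mm of slack is 6 mm of travel. A push of 10 to 20 N jams it; it stays so.
- coplin_jar: Lidded glass staining jar with purple dye, 62 mm across, 118 mm tall, loose in the tray at the back. Origin: centre of its underside.
- dropper_bottle: Brown dropper bottle, 38 mm across, 103 mm tall, loose in the tray at the back of the free end. Origin: centre of its underside.
- tub_white: White lidded tub, 152 mm across, 136 mm tall, behind on the left. Origin: centre of its underside.
- wash_bottle: Red squeeze bottle with a thin spout, 72 mm wide, 176 mm tall, on the right. Origin: centre of its underside.
- carton: White carton with a blue band, 60 x 90 x 80 mm, behind on the right. Origin: centre of its underside.
- strip_pot: Small round pot with a black cap, 43 mm across, 87 mm tall, on the right. Origin: centre of its underside.
- bench_timer: Flat white bench timer, 62 x 66 x 21 mm, in front on the right. Origin: centre of its underside.
There are look-alikes about, which are no part of the job. What is shaped like the coplin_jar but orange or turquoise is not meant.

How it is judged:
By the outcome, as a careful person would: the job done as asked, in the order asked, and still so for the second after the job is handed in, with the robot touching nothing.
It also fails if it takes over 70 s, if anything falls off the work surface, if the arm or the gripper's body presses on something with over 40 N, if the wrist force passes 120 N, or if a joint passes its speed limit or range.

## Working session

There is one attempt and no reset: what is moved stays moved. The work goes in short steps, Python scripts to look and compute and a tool call to move; the robot and the scene stay as the last step left them, time stands still between calls to the robot, and variables do not carry over. Pictures are saved under pics/ and viewed, at most 10 in all, crops included, and the job is handed in when it is done.

Besides the shell and the picture viewer there is one more tool, called as name(argument=value, ...) on one line, values as JSON. arm_command: Moves the arm, as the interface text tells. Its arguments: {"type":"object","properties":{"moves":{"type":"array"},"fingers":{"type":"number"},"squeeze":{"type":"number"}},"required":["moves"]}

```bash
mkdir -p pics; cat > h.py <<'E'
import numpy as np,cv2,sys
from bench import r
from scipy.spatial.transform import Rotation as R
def rot(a):
    a=np.array(a,float)
    return a if a.shape==(3,3) else R.from_quat(a).as_matrix()
def ray(ci,u,v):
    K=np.array([[ci['fx'],0,ci['cx']],[0,ci['fy'],ci['cy']],[0,0,1]]);d=ci.get('distortion')
    p=cv2.undistortPoints(np.array([[[u,v]]],float),K,None if d is None else np.array(d,float))[0,0]
    return np.array(ci['origin']),rot(ci['attitude'])@np.array([p[0],-p[1],-1])
def onz(ci,u,v,z=0):
    o,d=ray(ci,u,v);return o+d*(z-o[2])/d[2]
def snap(name,f):
    ci=r.camera_info(name);im=cv2.cvtColor(r.camera(name),cv2.COLOR_RGB2BGR);cv2.imwrite(f'pics/{f}.png',im);return im,ci
E
python3 - <<'E'
from h import *
a,c=snap('scene','s0');b,d=snap('top','t0')
print(c);print(d)
cv2.imwrite('pics/both.png',np.vstack([cv2.resize(a,(400,300)),cv2.resize(b,(400,300))]))
cv2.imwrite('pics/t0b.png',cv2.resize(b,(800,600),interpolation=cv2.INTER_CUBIC))
cv2.imwrite('pics/s0b.png',cv2.resize(a,(800,600),interpolation=cv2.INTER_CUBIC))
print(r.read_state())
E
```

```text
{'fx': 436.09954089333627, 'fy': 436.09954089333627, 'cx': 255.59220744520195, 'cy': 193.02823167382562, 'origin': array([ 0.01318826, -0.58219064,  0.77827576]), 'attitude': array([ 0.37520455, -0.15814853, -0.34108023,  0.84727496])}
{'fx': 413.5789147359721, 'fy': 413.5789147359721, 'cx': 258.4057867621359, 'cy': 189.44322968183323, 'origin': array([ 0.40470459, -0.01530622,  1.11689394]), 'attitude': array([ 0.05179046, -0.04909584, -0.69633828,  0.71415709])}
{'time': 0.1, 'joint_positions': array([-1.35658689,  0.33280105, -0.06468349,  1.46084344,  0.02159482,
        1.34992056, -0.08853127]), 'joint_vel': array([ 0.00022465, -0.00173594, -0.00020938, -0.00386364, -0.00049199,
        0.00130163, -0.00114325]), 'joint_torque': array([ 1.10929293e-03, -6.24551725e+01,  2.41267268e-02, -3.90715849e+01,
       -6.15170435e-02,  3.67102353e-02,  2.47931467e-05]), 'ee_pos': array([0.14655651, 0.60721606, 0.22184486]), 'eef_rot': array([ 1.18142664e-01,  9.92996426e-01, -6.36986849e-04, -4.62219578e-05]), 'ft_force': array([-0.21115694, -0.05159821,  0.33834464]), 'torque': array([-0.04447174, -0.05139789, -0.05152646]), 'grip_force': 0.0, 'width': 0.08696288669156813}
```

View pics/t0b.png

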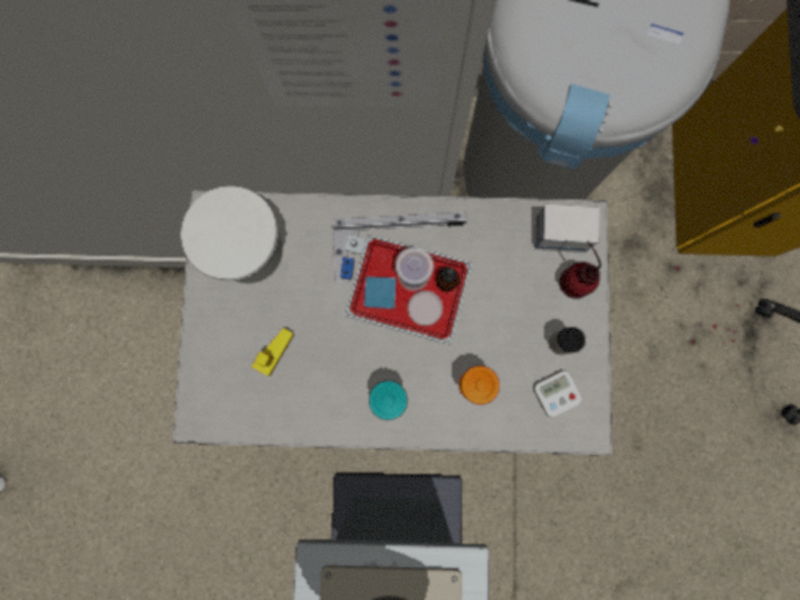

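View pics/s0b.png

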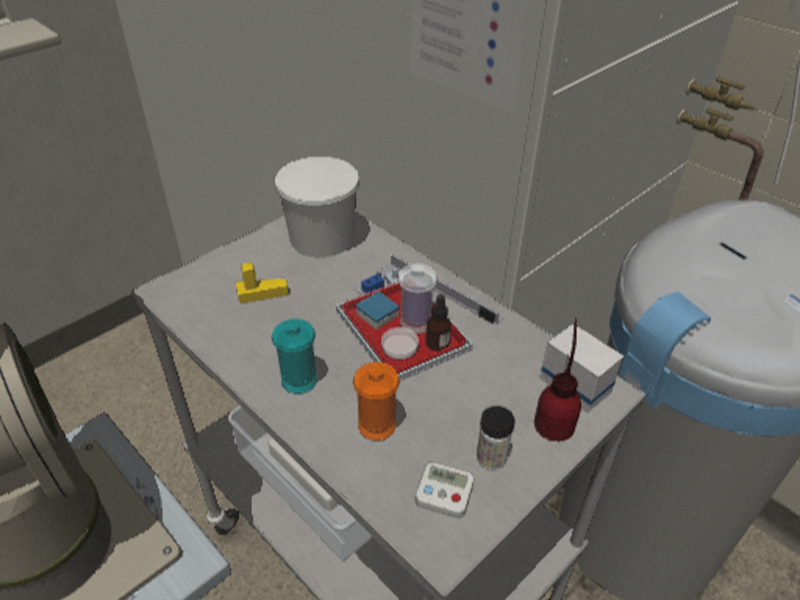

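The top view (800x600 scale) shows the pin at about (354,243), the keeper at (347,268), the rail from (337,225) to (465,217) and its black stop end near (456,222). The free front tray corner is at about (447,338). The wedge is near (275,350), thin end to the upper right. There are three jars of the coplin shape: purple in the tray (414,268), orange (480,385) and turquoise (388,400). The purple one fits the description; the other two are look-alikes and obstacles. I'll take an enlarged crop to measure.

```bash
python3 - <<'E'
from h import *
b=cv2.imread('pics/t0.png')
c=b[125:275,150:350];cv2.imwrite('pics/c1.png',cv2.resize(c,(800,600),interpolation=cv2.INTER_CUBIC))
ci=r.camera_info('top');s=1.5625
h=cv2.cvtColor(b,cv2.COLOR_BGR2HSV)
M={'yellow':((22,120,100),(35,255,255)),'teal':((80,120,60),(95,255,255)),'orange':((8,170,120),(20,255,255)),'blue':((102,120,60),(120,255,255)),'red':((0,170,80),(6,255,255))}
for n,(l,u) in M.items():
    m=cv2.inRange(h,l,u)
    for k in cv2.findContours(m,0,2)[0]:
        if cv2.contourArea(k)<15: continue
        (x,y),w,a=cv2.minAreaRect(k); bx=cv2.boxPoints(((x,y),w,a))
        print(n,round(x,1),round(y,1),np.round(w,1),round(a,1),[np.round(onz(ci,*q,.02)[:2],3).tolist() for q in bx])
for n,u,v,z in [('pin',354/s,243/s,.028),('stop',456/s,222/s,.02),('corner',445/s,339/s,.015),('orange top',480/s,385/s,.118),('teal top',388/s,400/s,.118),('jar',414/s,265/s,.118),('white tub',230/s,233/s,.136)]:
    print(n,np.round(onz(ci,u,v,z),3))
E
```

```text
yellow 174.1 223.6 [12.9 32.1] 31.0 [[0.437, 0.247], [0.511, 0.207], [0.494, 0.177], [0.42, 0.216]]
teal 248.0 255.5 [23. 22.] 90.0 [[0.416, 0.043], [0.417, -0.014], [0.358, -0.016], [0.357, 0.042]]
orange 306.8 245.8 [23.3 22.6] 45.0 [[0.416, -0.097], [0.459, -0.139], [0.417, -0.183], [0.374, -0.141]]
blue 222.0 171.0 [12.  6.] 90.0 [[0.626, 0.099], [0.627, 0.083], [0.594, 0.082], [0.594, 0.098]]
red 287.5 188.9 [11.7 16.8] 74.1 [[0.574, -0.061], [0.588, -0.104], [0.557, -0.113], [0.544, -0.07]]
red 257.4 197.3 [63.8 21.7] 15.5 [[0.534, 0.083], [0.591, 0.069], [0.548, -0.097], [0.492, -0.082]]
red 287.3 169.9 [21.  9.] 25.0 [[0.618, -0.055], [0.64, -0.065], [0.617, -0.117], [0.595, -0.107]]
red 242.5 165.0 [22. 21.] 90.0 [[0.658, 0.065], [0.659, 0.008], [0.599, 0.006], [0.597, 0.063]]
pin [0.651 0.079 0.028]
stop [ 0.695 -0.097  0.02 ]
corner [ 0.491 -0.081  0.015]
orange top [ 0.414 -0.13   0.118]
teal top [0.387 0.01  0.118]
jar [ 0.598 -0.025  0.118]
white tub [0.638 0.263 0.136]
```

View pics/c1.png

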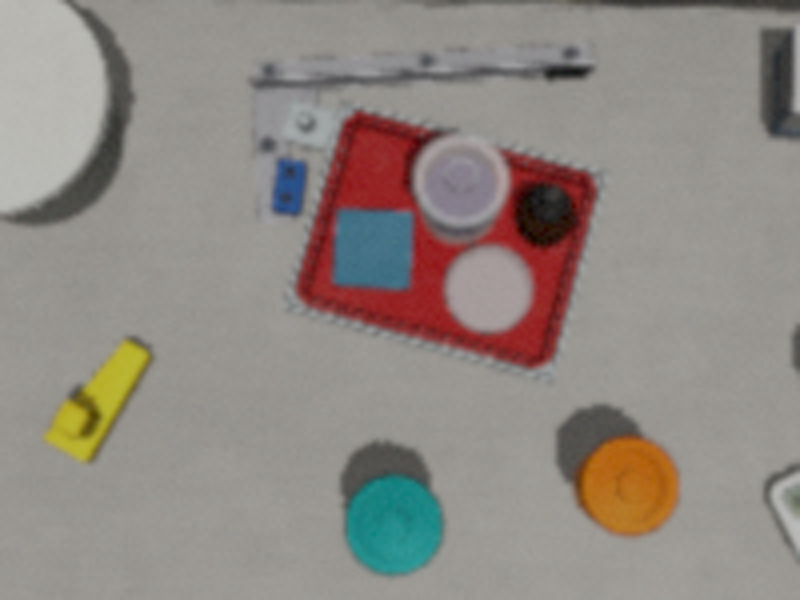

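The crop (4x, offset 150,125) shows the pin at (307,121), the rail-top bolts at (270,70), (430,60) and (571,52), and the stop at (568,74). The free front corner is at (548,378) and the pin-side front corner at (290,303). The wedge's thin end is at (130,337)-(152,348), its thick end at (45,437)-(92,462), and its post top at (75,418). The purple jar, dropper bottle, dish and box are all in the tray.

```bash
cat >> h.py <<'E'
def to(x,y,z,s=None):
    s=s or r.read_state();M=rot(s['eef_rot']);d=M.T@(np.array([x,y,z])-s['ee_pos']);return np.round(d*100,2)
def yaw(s=None): # world angle of tool y
    s=s or r.read_state();M=rot(s['eef_rot']);return np.degrees(np.arctan2(M[1,1],M[0,1]))
E
python3 - <<'E'
from h import *
ci=r.camera_info('top')
def P(u,v,z):return onz(ci,150+u/4,125+v/4,z)[:2]
pin=P(307,121,.028);a,b,c=P(270,70,.024),P(430,60,.024),P(571,52,.024)
d=c-a;th=np.arctan2(d[1],d[0])+np.pi/2
print('pin',pin,'yaw',th,'bolts',a,b,c)
def W(x,y):return pin+np.array([[np.cos(th),-np.sin(th)],[np.sin(th),np.cos(th)]])@np.array([x,y])/1000
print('stop pred',W(22,-180),'seen',P(568,76,.015),'keeper mouth',W(-63,6.5),'keeper seen',P(273,213,.022),P(300,213,.022),P(278,160,.022))
fc,pc,bc=P(548,378,.015),P(290,303,.015),P(600,178,.015)
f=fc-pc;print('corners',fc,pc,bc,'tray yaw',np.arctan2(f[1],f[0])+np.pi/2, 'len',np.linalg.norm(f),np.linalg.norm(bc-fc))
t=(P(130,337,.024)+P(152,348,.024))/2;k=(P(45,437,.024)+P(92,462,.024))/2
print('wedge tip',t,'thick',k,'post',P(75,418,.068)); 
s0,s1=P(152,348,.024),P(92,462,.024);e=s0-s1;print('straight yaw',np.arctan2(e[1],e[0]),np.linalg.norm(e))
s0,s1=P(130,337,.024),P(45,437,.024);e=s0-s1;print('taper yaw',np.arctan2(e[1],e[0]))
print('home corner',W(-126,-208),'wedge goal',W(-86,-5))
print('hover',to(.485,-.055,.2),yaw())
E
```

```text
pin [0.65203294 0.07841812] yaw 0.08626772837384866 bolts [0.68768161 0.10515294] [ 0.69735584 -0.00321778] [ 0.70532431 -0.09885041]
stop pred [ 0.68946007 -0.09901697] seen [ 0.69087194 -0.09771789] keeper mouth [0.58870718 0.07946582] keeper seen [0.5897089 0.0994661] [0.59016329 0.08134107] [0.62602727 0.09751614]
corners [ 0.48412313 -0.08726532] [0.53002265 0.08640386] [ 0.62047842 -0.1203695 ] tray yaw -0.2583848176476484 len 0.17963226267017243 0.14031625604597012
wedge tip [0.50018529 0.18332314] thick [0.42857927 0.22738992] post [0.44747606 0.21461776]
straight yaw -0.43906044282157836 0.08384808240511474
taper yaw -0.6622739659378153
home corner [ 0.54442294 -0.13966464] wedge goal [0.56678356 0.06602689]
hover [-48.44 -56.43   2.26] 76.43014996571907
```

arm_command(moves=[-2.6,-3,0,0,-2.6,-3,0,0,-2.6,-3,0,0,-2.6,-3,0,0,-2.6,-3,0,0,-2.6,-3,0,0,-2.6,-3,0,0,-2.6,-3,0,0,-2.6,-3,0,0,-2.6,-3,0,0,-2.6,-3,0,0,-2.6,-3,0,0], fingers=0)

```text
time: 1.1
ee_pos: [0.3657, 0.1825, 0.2224]
eef_rot: [0.118, 0.993, 0.0, -0.0]
ft_force: [0.7, 0.6, 1.3]
width: 0.0149
grip_force: 0.0
```

arm_command(moves=[-2.6,-3,0,0,-2.6,-3,0,0,-2.6,-3,0,0,-2.6,-3,0,0,-2.6,-3,0,0,-2.6,-3,0,0,0,0,0,-7,0,0,0,-7,0,0,0,-7,0,0,0,0,0,0,0,0])

```text
time: 2.02
ee_pos: [0.4747, -0.0271, 0.2224]
eef_rot: [-0.063, 0.998, 0.0, -0.0]
ft_force: [0.3, 0.7, 0.5]
width: 0.0004
grip_force: 0.0
```

```bash
python3 - <<'E'
from h import *
s=r.read_state();print(s['time'],s['ee_pos'],yaw(s),s['joint_positions'],s['ft_force'],s['width'])
print(to(.474,-.03,.1),rot(s['eef_rot']).round(3))
a,c=snap('scene','s1');w,cw=snap('wrist','w1')
cv2.imwrite('pics/b1.png',np.hstack([cv2.resize(a[100:340,60:380],(400,300)),cv2.resize(w,(400,300))]))
E
```

```text
2.0167 [ 0.47471297 -0.02708141  0.22235578] 97.21881585027795 [-0.71842902 -0.03539329  0.67494341  1.87074569  0.02286177  1.2988719
  1.64684885] [0.32424126 0.66295161 0.49162753] 0.0004065724849976155
[ 0.1  -0.28 12.24] [[-0.992 -0.126 -0.   ]
 [-0.126  0.992  0.   ]
 [ 0.     0.    -1.   ]]
```

View pics/b1.png

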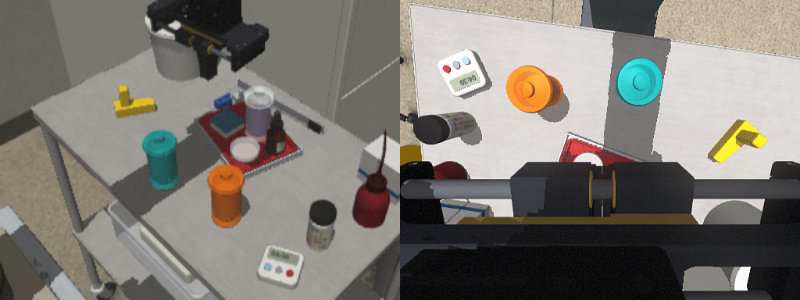

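The scene view shows the arm above the tray. The wrist view shows the closed fingers at the lower centre and both look-alike jars ahead of them, so the body's long side runs along world y as assumed. Next I check the camera offset, then descend.

```bash
python3 - <<'E'
from h import *
s=r.read_state();c=r.camera_info('wrist');print(rot(s['eef_rot']).T@(c['origin']-s['ee_pos']), rot(s['eef_rot']).T@rot(c['attitude']))
print(to(.474,-.03,.012))
E
```

```text
[ 0.06622606 -0.00018193 -0.16254902] [[-5.97606825e-04  9.69511803e-01  2.45043889e-01]
 [ 9.99999128e-01  8.67992093e-04 -9.95422801e-04]
 [-1.17777031e-03  2.45043080e-01 -9.69511476e-01]]
[ 0.11 -0.29 21.05]
```

arm_command(moves=[0,-0.3,3,0,0,0,3,0,0,0,3,0,0,0,2,0,0,0,0,0])

```text
time: 2.53
ee_pos: [0.4726, -0.0301, 0.109]
eef_rot: [-0.064, 0.998, -0.001, -0.003]
ft_force: [-0.4, -1.3, 0.7]
width: 0.0004
grip_force: 0.0
```

arm_command(moves=[0,0,2,0,0,0,2,0,0,0,2,0,0,0,1,0,0,0,0,0,0,0,0,0])

```text
time: 3.03
ee_pos: [0.4757, -0.0301, 0.0434]
eef_rot: [-0.064, 0.998, -0.0, 0.0]
ft_force: [0.3, 0.3, 0.4]
width: 0.0003
grip_force: 0.0
```

arm_command(moves=[0,0,1,0,0,0,0.8,0,0,0,0.8,0,0,0,0,0,0,0,0,0])

```text
time: 3.45
ee_pos: [0.4749, -0.0303, 0.0161]
eef_rot: [-0.065, 0.998, -0.0, -0.001]
ft_force: [-0.2, 0.4, -0.4]
width: 0.0001
grip_force: 0.0
```

```bash
python3 - <<'E'
from h import *
s=r.read_state();print(s['time'],s['ee_pos'],yaw(s),s['ft_force'])
a,c=snap('scene','s2');w,cw=snap('top','t2')
cv2.imwrite('pics/b2.png',np.hstack([cv2.resize(a[120:300,110:350],(400,300)),cv2.resize(w[110:290,140:380],(400,300))]))
E
```

```text
3.45 [ 0.47485892 -0.03026548  0.01609806] 97.41591751100857 [-0.24451522  0.35231322 -0.39946931]
```

View pics/b2.png

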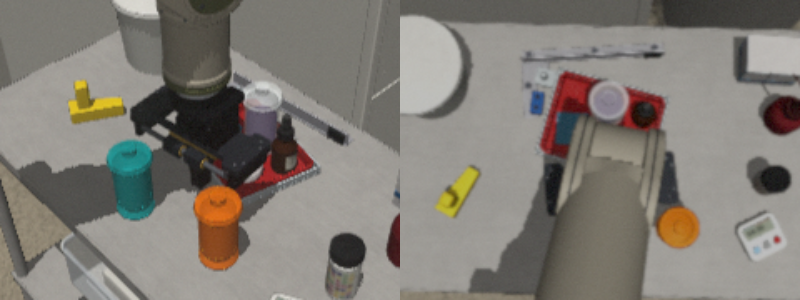

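Nothing has been touched so far. I'll drop slightly lower, then push gently.

arm_command(moves=[0,0,0.4,0,0,0,0.4,0,-0.2,0,0,0,-0.2,0,0,0,-0.2,-0.1,0,0,-0.2,-0.1,0,0,-0.2,-0.1,0,0,-0.2,-0.1,0,0])

```text
time: 4.22
ee_pos: [0.4866, -0.0325, 0.0082]
eef_rot: [-0.065, 0.998, 0.0, -0.001]
ft_force: [-8.0, 1.0, 5.8]
width: 0.0006
grip_force: 3.5
```

arm_command(moves=[-0.2,-0.1,0,0,-0.2,-0.1,0,0,-0.2,-0.1,0,0,-0.2,-0.1,0,0,-0.2,-0.1,0,0,-0.2,-0.1,0,0])

```text
time: 4.72
ee_pos: [0.4944, -0.0389, 0.0069]
eef_rot: [-0.064, 0.998, 0.0, -0.006]
ft_force: [-24.7, -7.0, 14.4]
width: 0.0004
grip_force: 11.6
```

```bash
python3 - <<'E'
from h import *
s=r.read_state();print(s['time'],s['ee_pos'],yaw(s),s['ft_force'],s['torque'])
a,c=snap('scene','s3');w,cw=snap('top','t3')
cv2.imwrite('pics/b3.png',np.hstack([cv2.resize(a[150:270,160:320],(400,300)),cv2.resize(w[110:230,190:350],(400,300))]))
s=r.read_state();print(s['time'],s['ee_pos'],s['ft_force'])
E
```

```text
4.7167 [ 0.49440593 -0.03885597  0.00694258] 97.30678115569239 [-24.73051715  -7.03710345  14.43756946] [-1.53659492  5.45263893 -0.2363372 ]
4.8167 [ 0.49482423 -0.03921654  0.0069123 ] [-20.4209796   -6.09107144  10.35744565]
```

View pics/b3.png

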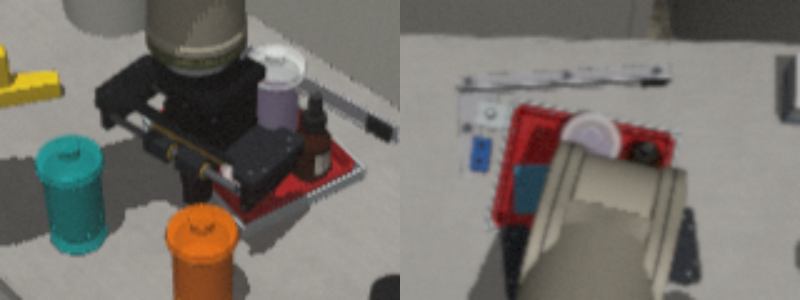

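The tray is turning in step with the push, and its load is standing. The tool is dragging downward and sideways, so I'll raise it slightly and follow the arc more.

arm_command(moves=[0,-0.2,-0.1,0,-0.1,-0.2,-0.1,0,-0.15,-0.15,0,0,-0.15,-0.15,0,0,-0.15,-0.15,0,0,-0.15,-0.15,0,0])

```text
time: 5.32
ee_pos: [0.5058, -0.0472, 0.0096]
eef_rot: [-0.064, 0.998, -0.0, -0.003]
ft_force: [-11.0, -3.9, 4.8]
width: 0.0007
grip_force: 5.8
```

arm_command(moves=[-0.15,-0.15,0,0,-0.15,-0.15,0,0,-0.15,-0.15,0,0,-0.15,-0.15,0,0,-0.15,-0.15,0,0,-0.15,-0.15,0,0])

```text
time: 5.82
ee_pos: [0.515, -0.0558, 0.0094]
eef_rot: [-0.064, 0.998, -0.0, -0.004]
ft_force: [-15.6, -5.1, 6.3]
width: 0.0006
grip_force: 7.4
```

arm_command(moves=[-0.15,-0.15,0,0,-0.15,-0.15,0,0,-0.15,-0.15,0,0,-0.15,-0.1,0,0,-0.15,-0.1,0,0])

```text
time: 6.23
ee_pos: [0.5228, -0.0622, 0.0094]
eef_rot: [-0.063, 0.998, -0.001, -0.004]
ft_force: [-17.2, -8.5, 7.7]
width: 0.0003
grip_force: 8.9
```

```bash
python3 - <<'E'
from h import *
s=r.read_state();print(s['time'],s['ee_pos'],yaw(s),s['ft_force'])
w,cw=snap('top','t4')
cv2.imwrite('pics/b4.png',cv2.resize(w[120:220,200:333],(800,600),interpolation=cv2.INTER_CUBIC))
E
```

```text
6.2333 [ 0.52280353 -0.06215464  0.00938872] 97.2613760612214 [-17.24428621  -8.49362658   7.73858855]
```

View pics/b4.png

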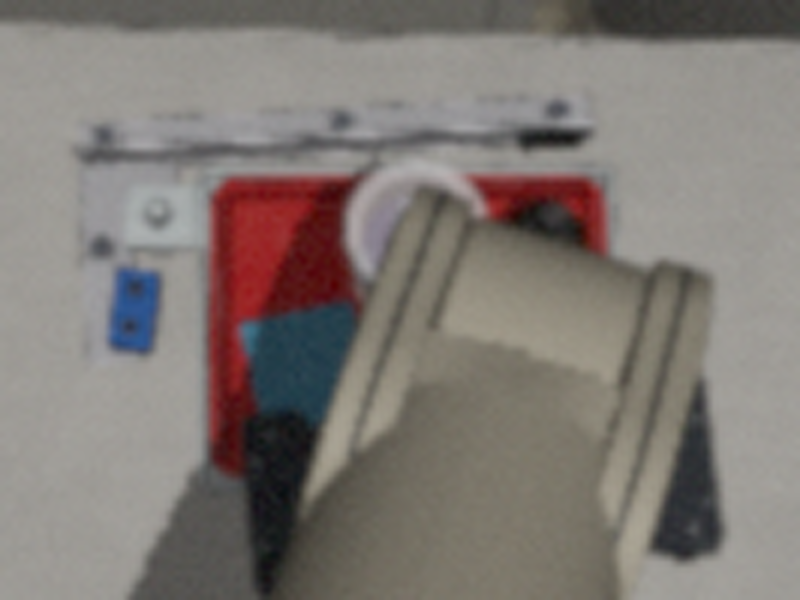

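The tray is now about parallel with the image, so roughly 0.08 rad remains to the rail line: the stop is at (550,137) and the holder's back edge at (550,170). The load is standing. I continue.

arm_command(moves=[-0.15,-0.12,0,0,-0.15,-0.12,0,0,-0.15,-0.12,0,0,-0.15,-0.12,0,0,0,0,0,0])

```text
time: 6.7
ee_pos: [0.5294, -0.0672, 0.0094]
eef_rot: [-0.063, 0.998, -0.001, -0.004]
ft_force: [-15.7, -10.2, 7.6]
width: 0.0003
grip_force: 8.6
```

arm_command(moves=[-0.15,-0.12,0,0,-0.15,-0.12,0,0,-0.1,-0.1,0,0,0,0,0,0])

```text
time: 7.03
ee_pos: [0.531, -0.0685, 0.0091]
eef_rot: [-0.063, 0.998, 0.0, -0.007]
ft_force: [-28.9, -4.3, 22.1]
width: 0.0004
grip_force: 15.3
```

```bash
python3 - <<'E'
from h import *
s=r.read_state();print(s['time'],s['ee_pos'],yaw(s),s['ft_force'],to(s['ee_pos'][0]-.02,s['ee_pos'][1],s['ee_pos'][2]))
w,cw=snap('top','t5');h=cv2.cvtColor(w,cv2.COLOR_BGR2HSV)
m=cv2.inRange(h,(0,150,60),(8,255,255))|cv2.inRange(h,(172,150,60),(180,255,255))
# top edge of red per column, left edge per row
pts=[]
for u in range(240,305):
    col=np.where(m[135:185,u])[0]
    if len(col): pts.append((u,135+col[0]))
W=np.array([onz(cw,u,v,.018)[:2] for u,v in pts]);W=W[(W[:,0]>np.median(W[:,0])-.012)]
p=np.polyfit(W[:,1],W[:,0],1);print('tray back edge yaw',-np.arctan(p[0]),'x at stop y',np.polyval(p,-.099),len(W))
cv2.imwrite('pics/b5.png',cv2.resize(w[120:220,200:333],(800,600),interpolation=cv2.INTER_CUBIC))
E
```

```text
7.0333 [ 0.53102818 -0.06845545  0.00908996] 97.25775626368367 [-28.85110228  -4.31278451  22.13368162] [1.98 0.25 0.03]
tray back edge yaw 0.06956559265940561 x at stop y 0.6821703959449694 34
```

View pics/b5.png

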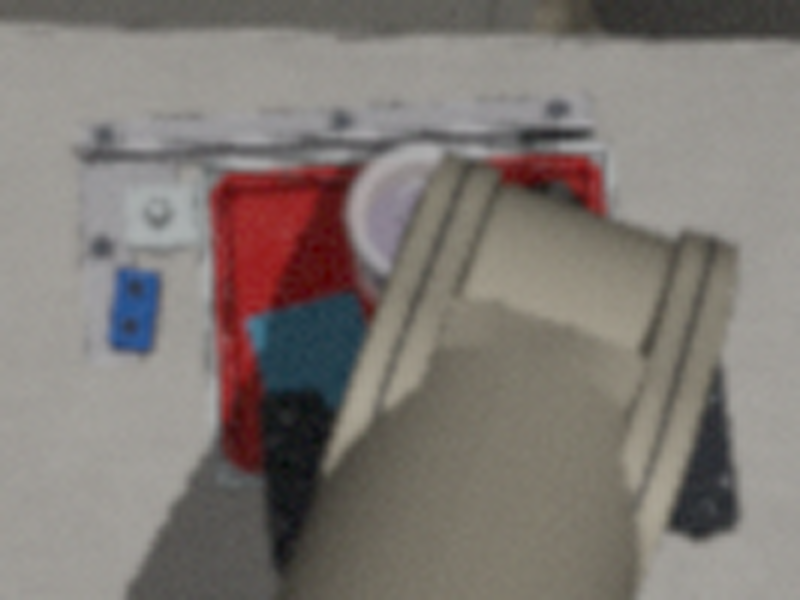

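The back edge is now close to the rail and the stop (550,137 against about 150), and the force has risen. One more short push will tell whether it is seated.

arm_command(moves=[-0.15,-0.1,-0.05,0,-0.15,-0.1,-0.05,0,0,0,0,0,0,0,0,0])

```text
time: 7.42
ee_pos: [0.5312, -0.0686, 0.0091]
eef_rot: [-0.064, 0.998, 0.002, -0.01]
ft_force: [-39.5, -1.0, 27.0]
width: 0.0007
grip_force: 20.2
```

It didn't move, so the holder is seated against the stop. I back off and rise.

arm_command(moves=[0.2,0.1,0,0,0.3,0.2,0,0,0.5,0,0,0,0.5,0,0,0,0.2,0,-1,0,0,0,-3,0,0,0,-4,0,0,0,-4,0,0,0,-4,0,0,0,-3,0,0,0,0,0], fingers=60)

```text
time: 8.33
ee_pos: [0.5274, -0.0677, 0.209]
eef_rot: [-0.064, 0.998, 0.0, 0.006]
ft_force: [0.5, -0.7, -0.6]
width: 0.0514
grip_force: 0.0
```

```bash
python3 - <<'E'
from h import *
s=r.read_state();print(s['time'],s['ee_pos'],yaw(s),s['ft_force'],s['joint_positions'][6],to(.43,.2,s['ee_pos'][2]))
E
```

```text
8.3333 [ 0.52736756 -0.06774731  0.20898569] 97.37198917844962 [ 0.47178842 -0.68685484 -0.55088912] 1.8340304988154652 [ 6.22 27.8  -0.07]
```

arm_command(moves=[0.5,3.6,0,0,0.5,3.6,0,0,0.5,3.6,0,0,0.5,3.6,0,0,0.6,3.6,0,0,0.6,3.6,0,0,0.6,3.6,0,0,0.5,3.7,0,7,0,0,0,7,0,0,0,7,0,0,0,7,0,0,0,5])

```text
time: 9.33
ee_pos: [0.445, 0.2127, 0.2026]
eef_rot: [0.222, 0.975, 0.001, 0.001]
ft_force: [0.2, 0.7, -1.1]
width: 0.0523
grip_force: 0.0
```

arm_command(moves=[0,0,2,0,0,0,2,0,0,0,2,0,0,0,1.5,0,0,0,1,0,0,0,0,0,0,0,0,0])

```text
time: 9.92
ee_pos: [0.4448, 0.2126, 0.1172]
eef_rot: [0.219, 0.976, 0.0, 0.0]
ft_force: [0.4, -0.0, -0.1]
width: 0.0525
grip_force: 0.0
```

```bash
python3 - <<'E'
from h import *
s=r.read_state();print(s['time'],s['ee_pos'],yaw(s),s['ft_force'],s['joint_positions'][6],s['width'])
ci=r.camera_info('wrist');w,_=snap('wrist','w6')
t,ct=snap('top','t6')
h=cv2.cvtColor(w,cv2.COLOR_BGR2HSV);m=cv2.inRange(h,(22,100,60),(36,255,255))
k=max(cv2.findContours(m,0,2)[0],key=cv2.contourArea);print(cv2.contourArea(k),cv2.boundingRect(k))
o=np.hstack([cv2.resize(w,(400,300)),cv2.resize(t[110:290,130:370],(400,300))]);cv2.imwrite('pics/b6.png',o)
E
```

```text
9.9167 [0.44480345 0.21259847 0.11720348] 64.72019554728543 [ 0.36340436 -0.03117726 -0.12614235] 0.6539163433353384 0.0524534301365231
1829.0 (250, 163, 37, 67)
```

View pics/b6.png

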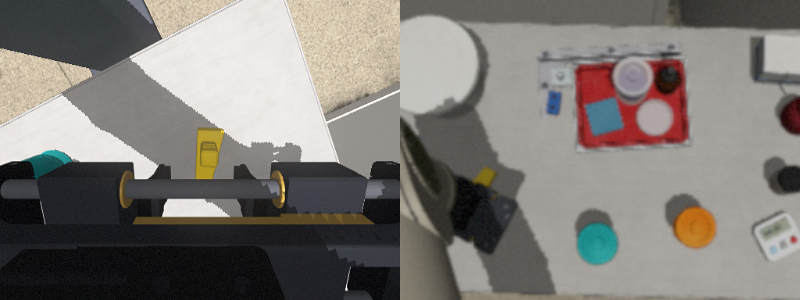

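The wrist view shows the wedge with its post top near (208,148) on the 400-wide panel, between the fingers and slightly right of centre. The top view shows the tray home along the rail with its load standing.

```bash
python3 - <<'E'
from h import *
ci=r.camera_info('wrist');w=cv2.imread('pics/w6.png')
s=r.read_state()
cv2.imwrite('pics/c6.png',cv2.resize(w[150:240,210:330],(800,600),interpolation=cv2.INTER_CUBIC))
for u,v in [(266,186),(266,190),(266,194)]:
    p=onz(ci,u,v,.068);print(p,to(*p,s))
E
```

```text
[0.43526525 0.2247971  0.068     ] [1.41 0.64 4.98]
[0.43834321 0.22336811 0.068     ] [1.07 0.64 4.98]
[0.44144469 0.2219282  0.068     ] [0.73 0.64 4.98]
```

View pics/c6.png

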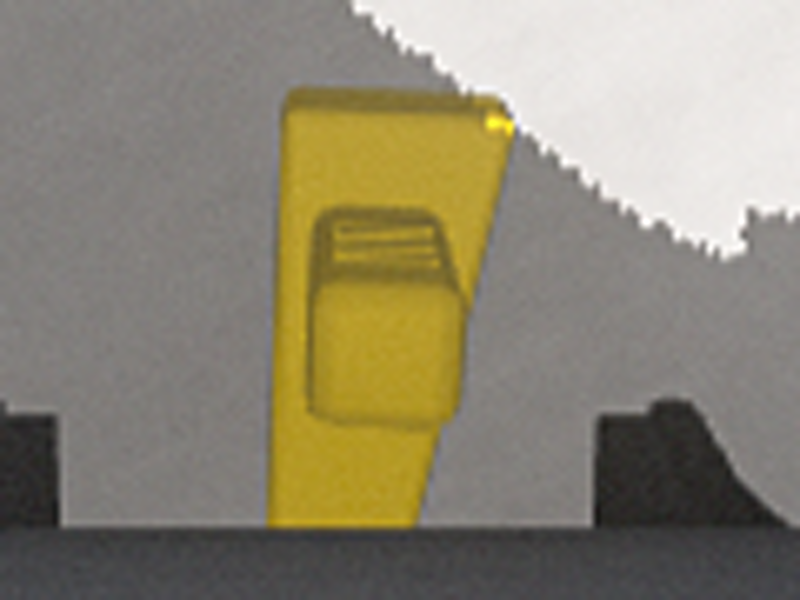

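The crop shows the post top centred at (387,350), with the straight face parallel to the tool x axis. The correction is about +0.7 cm in tool y. I descend and grip.

arm_command(moves=[0,0.4,0,0,0,0.3,2,0,0,0,2,0,0,0,2,0,0,0,1.5,0,0,0,0.8,0,0,0,0.5,0,0,0,0,0])

```text
time: 10.68
ee_pos: [0.4474, 0.2191, 0.0284]
eef_rot: [0.219, 0.976, -0.0, -0.0]
ft_force: [-0.2, -0.0, 0.1]
width: 0.0524
grip_force: 0.0
```

arm_command(moves=[0,0,0,0,0,0,0,0,0,0,0,0,0,0,0,0,0,0,0,0,0,0,0,0,0,0,0,0,0,0,0,0], fingers=0, squeeze=45)

```text
time: 11.35
ee_pos: [0.4475, 0.2191, 0.0288]
eef_rot: [0.219, 0.976, 0.0, 0.0]
ft_force: [-1.3, 0.1, 3.4]
width: 0.0194
grip_force: 45.0
```

```bash
python3 - <<'E'
from h import *
s=r.read_state();print(s['time'],s['ee_pos'],yaw(s),s['ft_force'],s['width'],s['grip_force'])
ci=r.camera_info('wrist');w,_=snap('wrist','w7')
h=cv2.cvtColor(w,cv2.COLOR_BGR2HSV);m=cv2.inRange(h,(22,100,60),(36,255,255))
ys,xs=np.where(m);print(xs.min(),xs.max(),ys.min(),ys.max())
v=ys.min()+3;print(onz(ci,xs[ys==v].mean(),v,.024), [to(*onz(ci,xs[ys==v].min(),v,.024),s) for v in range(ys.min()+3,ys.max()-3,6)])
print('goal', to(.56,.066,.028,s))
E
```

```text
11.35 [0.44746639 0.21907135 0.02876418] 64.74856316434034 [-1.2694215   0.12402006  3.41773288] 0.01944521813795473 44.99246142804623
113 413 182 286Traceback (most recent call last):
  File "<stdin>", line 6, in <module>
    return umr_minimum(a, axis, None, out, keepdims, initial, where)
ValueError: zero-size array to reduction operation minimum which has no identity
```

The post is gripped (19.4 mm wide, 45 N). Now I refine the gap geometry from the unobstructed top picture and work out waypoints.

```bash
cat >> h.py <<'E'
TH=0.086;PIN=np.array([.652,.0784])
def W(x,y):return PIN+np.array([[np.cos(TH),-np.sin(TH)],[np.sin(TH),np.cos(TH)]])@np.array([x,y])/1000
def B(p):return (np.array([[np.cos(TH),np.sin(TH)],[-np.sin(TH),np.cos(TH)]])@(np.array(p)[:2]-PIN))*1000
E
python3 - <<'E'
from h import *
w=cv2.imread('pics/t6.png');ci=r.camera_info('top');s=r.read_state()
big=cv2.resize(w[140:230,200:340],None,fx=8,fy=8,interpolation=cv2.INTER_CUBIC)
h=cv2.cvtColor(big,cv2.COLOR_BGR2HSV)
def px(x,y):return 200+(x+.5)/8-.5,140+(y+.5)/8-.5
bl=cv2.inRange(h,(105,110,50),(122,255,255));n,l,st,_=cv2.connectedComponentsWithStats(bl)
i=1+np.argmax(st[1:,4]);ys,xs=np.where(l==i)
print('blue in bracket')
for v in np.linspace(ys.min()+4,ys.max()-4,5).astype(int):
    q=xs[ys==v];print(B(onz(ci,*px(q.min(),v),.022)).round(1),B(onz(ci,*px(q.max(),v),.022)).round(1))
rd=cv2.inRange(h,(0,140,60),(8,255,255))|cv2.inRange(h,(172,140,60),(180,255,255))
k=max(cv2.findContours(rd,0,2)[0],key=cv2.contourArea);k=cv2.convexHull(k)
bx=cv2.boxPoints(cv2.minAreaRect(k));print('tray box in bracket',[B(onz(ci,*px(*p),.018)).round(1).tolist() for p in bx])
g=cv2.cvtColor(w,cv2.COLOR_BGR2GRAY)
# pixel row profile across the gap at bracket x=-90
for X in (-60,-80,-100):
    a=np.array(W(X,0)); print(X,end=' ')
    for Y in range(14,-40,-3):
        P=np.array([*W(X,Y),.012]);M=rot(ci['attitude']).T@(P-ci['origin']);u=ci['cx']+ci['fx']*M[0]/-M[2];v=ci['cy']-ci['fy']*M[1]/-M[2]
        print(Y,int(cv2.getRectSubPix(g,(1,1),(float(u),float(v)))[0,0]),end='; ')
    print()
for b in [(-150,8),(-135,4),(-130,-2),(-86,-5)]: print(b,W(*b).round(4),to(*W(*b),.033,s))
E
```

```text
blue in bracket
[-24.7  21.5] [-25.5   9.3]
[-32.9  22.9] [-34.    5.7]
[-41.   24.6] [-42.1   6.8]
[-49.2  25.7] [-50.2   8.5]
[-57.9  22.7] [-58.7  10.6]
tray box in bracket [[19.2, -21.6], [18.3, -199.9], [-118.0, -196.9], [-116.9, -21.6]]
-60 14 109; 11 119; 8 142; 5 157; 2 160; -1 159; -4 159; -7 161; -10 159; -13 146; -16 129; -19 126; -22 97; -25 78; -28 65; -31 72; -34 88; -37 106; 
-80 14 162; 11 162; 8 162; 5 162; 2 162; -1 165; -4 162; -7 163; -10 163; -13 166; -16 166; -19 133; -22 88; -25 71; -28 62; -31 71; -34 79; -37 83; 
-100 14 161; 11 160; 8 159; 5 160; 2 160; -1 161; -4 161; -7 162; -10 161; -13 158; -16 143; -19 111; -22 84; -25 67; -28 61; -31 71; -34 79; -37 80; 
(-150, 8) [0.5019 0.0735] [-11.13 -10.84  -0.43]
(-135, 4) [0.5172 0.0708] [-12.63 -10.44  -0.43]
(-130, -2) [0.5227 0.0652] [-13.36 -10.7   -0.43]
(-86, -5) [0.5667 0.066 ] [-17.31  -8.75  -0.43]
```

```bash
sed -i 's/^TH=.*/TH=0.086;PIN=np.array([.6545,.0815])/' h.py
python3 - <<'E'
from h import *
s=r.read_state()
for b in [(-150,12),(-132,4),(-86,-5)]: print(b,W(*b).round(4),to(*W(*b),.033,s))
E
```

```text
(-150, 12) [0.504  0.0806] [-11.02 -10.11  -0.43]
(-132, 4) [0.5226 0.0741] [-12.98  -9.9   -0.43]
(-86, -5) [0.5692 0.0691] [-17.41  -8.36  -0.43]
```

arm_command(moves=[0,0,-0.2,0,0,0,-0.2,0,0,0,0,-6,0,0,0,-6,0,0,0,-6,0,0,0,-6,0,0,0,-6,0,0,0,0])

```text
time: 12.07
ee_pos: [0.4473, 0.2188, 0.0326]
eef_rot: [-0.044, 0.999, -0.0, -0.0]
ft_force: [0.1, 0.3, -0.3]
width: 0.0198
grip_force: 45.0
```

arm_command(moves=[-0.7,-2.3,0,0,-0.7,-2.3,0,0,-0.7,-2.3,0,0,-0.7,-2.3,0,0,-0.7,-2.3,0,0,-0.7,-2.3,0,0,0,0,0,0,0,0,0,0])

```text
time: 12.73
ee_pos: [0.5009, 0.0835, 0.0325]
eef_rot: [-0.038, 0.999, -0.0, -0.0]
ft_force: [-1.0, -0.3, -1.0]
width: 0.02
grip_force: 45.0
```

```bash
python3 - <<'E'
from h import *
s=r.read_state();print(s['time'],s['ee_pos'],yaw(s),s['ft_force'],s['width'],B(s['ee_pos']))
w,ci=snap('top','t8')
big=cv2.resize(w[130:270,160:340],None,fx=8,fy=8,interpolation=cv2.INTER_CUBIC)
h=cv2.cvtColor(big,cv2.COLOR_BGR2HSV);m=cv2.inRange(h,(22,110,60),(36,255,255));n,l,st,_=cv2.connectedComponentsWithStats(m)
i=1+np.argmax(st[1:,4]);print(st[i]);ys,xs=np.where(l==i)
def px(x,y):return 160+(x+.5)/8-.5,130+(y+.5)/8-.5
for v in np.linspace(ys.min()+4,ys.max()-4,6).astype(int):
    q=xs[ys==v];print(B(onz(ci,*px(q.min(),v),.024)).round(1),B(onz(ci,*px(q.max(),v),.024)).round(1))
for b in [(-150,10),(-132,4),(-86,-5)]: print(b,to(*W(*b),.029,s))
E
```

```text
12.7333 [0.50088516 0.08353906 0.03254874] 94.40302477937765 [-0.96944895 -0.30043025 -0.99366425] 0.01998852783456397 [-152.87198067   15.22611818]Traceback (most recent call last):
  File "<stdin>", line 6, in <module>
    return _wrapfunc(a, 'argmax', axis=axis, out=out, **kwds)
    return bound(*args, **kwds)
ValueError: attempt to get argmax of an empty sequence
```

The wedge is hidden from the top camera under the arm, so I find the holder's end by touch. First I go alongside it and lower the wedge.

arm_command(moves=[-1,-0.4,0,-0.5,-1,-0.4,0,0,0,0,0.2,0,0,0,0.17,0,0,0,0,0,0,0,0,0])

```text
time: 13.28
ee_pos: [0.5211, 0.0791, 0.0288]
eef_rot: [-0.046, 0.999, 0.0, 0.0]
ft_force: [-0.3, 0.8, 0.2]
width: 0.0195
grip_force: 45.0
```

arm_command(moves=[0,-0.2,0,0,0,-0.2,0,0,0,-0.1,0,0,0,-0.1,0,0,0,0,0,0])

```text
time: 13.7
ee_pos: [0.5217, 0.0724, 0.0288]
eef_rot: [-0.046, 0.999, -0.0, -0.0]
ft_force: [-0.4, -0.8, 1.5]
width: 0.0197
grip_force: 45.0
```

arm_command(moves=[0,-0.1,0,0,0,-0.1,0,0,0,-0.1,0,0,0,-0.1,0,0,0,0,0,0])

```text
time: 14.12
ee_pos: [0.5222, 0.0683, 0.0288]
eef_rot: [-0.046, 0.999, -0.0, -0.0]
ft_force: [0.1, -0.6, 0.4]
width: 0.0199
grip_force: 45.0
```

arm_command(moves=[0,-0.1,0,0,0,-0.1,0,0,0,0,0,0])

```text
time: 14.37
ee_pos: [0.5223, 0.0668, 0.0288]
eef_rot: [-0.046, 0.999, 0.0, -0.0]
ft_force: [-0.7, 0.9, -0.1]
width: 0.0195
grip_force: 45.0
```

arm_command(moves=[0,-0.1,0,0,0,0,0,0])

```text
time: 14.53
ee_pos: [0.5223, 0.0664, 0.0288]
eef_rot: [-0.046, 0.999, 0.0, -0.0]
ft_force: [-0.9, 4.5, 1.4]
width: 0.0196
grip_force: 45.0
```

arm_command(moves=[0,-0.1,0,0,0,0,0,0])

```text
time: 14.7
ee_pos: [0.5223, 0.0658, 0.0288]
eef_rot: [-0.046, 0.999, 0.001, -0.0]
ft_force: [-2.3, 4.6, 1.2]
width: 0.0201
grip_force: 45.0
```

arm_command(moves=[0,-0.1,0,0,0,0,0,0])

```text
time: 14.87
ee_pos: [0.5223, 0.0649, 0.0288]
eef_rot: [-0.046, 0.999, 0.001, -0.0]
ft_force: [-1.8, 5.7, 1.1]
width: 0.0198
grip_force: 45.0
```

Contact came at y ≈ 0.0667, which matches the expected -5 mm. I ease off and drive forward.

arm_command(moves=[0,0.2,0,0,0,0.1,0,0,-0.3,0,0,0,-0.3,0,0,0,-0.3,0,0,0,-0.3,0,0,0,-0.3,0,0,0,-0.3,0,0,0,0,0,0,0])

```text
time: 15.62
ee_pos: [0.541, 0.0683, 0.0288]
eef_rot: [-0.046, 0.999, -0.0, 0.0]
ft_force: [-1.0, 0.1, -0.4]
width: 0.0195
grip_force: 45.0
```

arm_command(moves=[-0.3,0,0,0,-0.3,0,0,0,-0.3,0,0,0,-0.3,0,0,0,0,0,0,0])

```text
time: 16.03
ee_pos: [0.5529, 0.0695, 0.0288]
eef_rot: [-0.046, 0.999, -0.0, 0.0]
ft_force: [-0.0, 0.3, -0.7]
width: 0.0196
grip_force: 45.0
```

arm_command(moves=[-0.2,0,0,0,-0.2,0,0,0,-0.2,0,0,0,0,0,0,0])

```text
time: 16.37
ee_pos: [0.5586, 0.0701, 0.0288]
eef_rot: [-0.046, 0.999, 0.0, 0.0]
ft_force: [0.6, 1.0, 1.3]
width: 0.0196
grip_force: 45.0
```

arm_command(moves=[-0.2,0,0,0,-0.2,0,0,0,0,0,0,0])

```text
time: 16.62
ee_pos: [0.5623, 0.07, 0.0288]
eef_rot: [-0.046, 0.999, -0.0, -0.0]
ft_force: [-1.2, -0.3, 2.2]
width: 0.0193
grip_force: 45.0
```

arm_command(moves=[-0.2,0,0,0,-0.2,0,0,0,0,0,0,0])

```text
time: 16.87
ee_pos: [0.5657, 0.0698, 0.0288]
eef_rot: [-0.045, 0.999, -0.0, -0.001]
ft_force: [-5.1, -2.6, 5.3]
width: 0.0197
grip_force: 45.0
```

arm_command(moves=[-0.2,0,0,0,-0.1,0,0,0,0,0,0,0])

```text
time: 17.12
ee_pos: [0.5682, 0.0696, 0.0289]
eef_rot: [-0.045, 0.999, -0.001, -0.001]
ft_force: [-7.7, -4.6, 8.3]
width: 0.0203
grip_force: 45.0
```

arm_command(moves=[-0.2,-0.05,0,0,-0.2,-0.05,0,0,0,0,0,0])

```text
time: 17.37
ee_pos: [0.5714, 0.0691, 0.0289]
eef_rot: [-0.045, 0.999, -0.0, -0.002]
ft_force: [-13.1, -4.2, 13.8]
width: 0.0198
grip_force: 45.0
```

arm_command(moves=[-0.2,-0.05,0,0,-0.2,-0.05,0,0,0,0,0,0])

```text
time: 17.62
ee_pos: [0.5738, 0.0688, 0.0289]
eef_rot: [-0.045, 0.999, 0.0, -0.004]
ft_force: [-22.4, -3.7, 23.7]
width: 0.0196
grip_force: 45.0
```

arm_command(moves=[-0.2,-0.02,-0.05,0,-0.1,0,-0.05,0,0,0,0,0,0,0,0,0])

```text
time: 17.95
ee_pos: [0.5747, 0.0688, 0.0292]
eef_rot: [-0.045, 0.999, 0.0, -0.006]
ft_force: [-29.0, -4.2, 26.6]
width: 0.0197
grip_force: 45.0
```

It's jammed: about 29 N of push for under 1 mm of travel. I unload without pulling, open, and rise.

arm_command(moves=[0.2,0,0,0,0.2,0,-0.1,0,0.1,0,-0.1,0,0,0,0,0,0,0,0,0])

```text
time: 18.37
ee_pos: [0.5745, 0.0687, 0.0313]
eef_rot: [-0.045, 0.999, -0.0, -0.001]
ft_force: [-4.6, -3.3, -1.8]
width: 0.0195
grip_force: 45.0
```

arm_command(moves=[0,0,0,0,0,0,0,0,0,0,0,0,0,0,0,0,0,0,0,0,0,0,0,0], fingers=50)

```text
time: 18.87
ee_pos: [0.5756, 0.0696, 0.032]
eef_rot: [-0.046, 0.999, 0.0, 0.0]
ft_force: [0.8, 0.1, -0.1]
width: 0.0424
grip_force: 0.0
```

Rise straight up, then move back clear and check with the top camera.

arm_command(moves=[0,0,-1,0,0,0,-3,0,0,0,-4,0,0,0,-4,0,0,0,-4,0,0,0,-3,0,0,4,0,0,0,4,0,0,0,4,0,0,0,4,0,0,0,4,0,0])

```text
time: 19.78
ee_pos: [0.5566, 0.2703, 0.223]
eef_rot: [-0.046, 0.999, 0.0, 0.0]
ft_force: [1.9, -0.2, 0.3]
width: 0.0435
grip_force: 0.0
```

arm_command(moves=[2,3.5,0,0,2,3.5,0,0,2,3.5,0,0,2,3.5,0,0,0,0,0,0])

```text
time: 20.2
ee_pos: [0.4577, 0.409, 0.2222]
eef_rot: [-0.052, 0.999, 0.002, -0.001]
ft_force: [-0.7, 1.0, 0.8]
width: 0.0436
grip_force: 0.0
```

```bash
python3 - <<'E'
from h import *
s=r.read_state();print(s['time'],s['ee_pos'])
w,ci=snap('top','t9');snap('scene','s9')
def px(x,y):return 140+(x+.5)/8-.5,120+(y+.5)/8-.5
def ms(f):
    big=cv2.resize(cv2.imread(f)[120:280,140:340],None,fx=8,fy=8,interpolation=cv2.INTER_CUBIC);h=cv2.cvtColor(big,cv2.COLOR_BGR2HSV)
    rd=cv2.inRange(h,(0,140,60),(8,255,255))|cv2.inRange(h,(172,140,60),(180,255,255))
    rd[:,:480]=0;rd[:,1330:]=0
    C=[k for k in cv2.findContours(rd,0,2)[0] if cv2.contourArea(k)>1500];k=cv2.convexHull(np.vstack(C))
    bx=cv2.boxPoints(cv2.minAreaRect(k));print(f,'tray',[B(onz(ci,*px(*p),.018)).round(1).tolist() for p in bx])
    for n,l,u,z in [('yellow',(22,110,60),(36,255,255),.024),('blue',(105,110,50),(122,255,255),.022),('teal',(80,120,60),(95,255,255),.118),('orange',(8,170,120),(20,255,255),.118)]:
        m=cv2.inRange(h,l,u);c=max(cv2.findContours(m,0,2)[0],key=cv2.contourArea,default=None)
        if c is not None: x=cv2.minAreaRect(c);print(n,[B(onz(ci,*px(*p),z)).round(1).tolist() for p in cv2.boxPoints(x)])
for f in ('pics/t6.png','pics/t9.png'): ms(f)
# changed pixels outside tray/wedge/arm
g=[cv2.cvtColor(cv2.imread(f'pics/{f}.png'),cv2.COLOR_BGR2GRAY).astype(int) for f in('t0','t9')]
d=(abs(g[0]-g[1])>35).astype(np.uint8);n,l,st,c=cv2.connectedComponentsWithStats(cv2.morphologyEx(d,cv2.MORPH_OPEN,np.ones((3,3),np.uint8)))
print([tuple(x) for x in st[1:] if x[4]>25])
# dark/jar in scene: print purple/brown presence
hs=cv2.cvtColor(cv2.imread('pics/s9.png'),cv2.COLOR_BGR2HSV);m=cv2.inRange(hs,(120,25,70),(150,120,220));n,l,st,c=cv2.connectedComponentsWithStats(m);print('purple',[tuple(x) for x in st[1:] if x[4]>60])
E
```

```text
20.2 [0.45773623 0.40902929 0.22223404]
pics/t6.png tray [[16.5, -24.4], [15.5, -202.8], [-120.8, -199.8], [-119.7, -24.5]]
yellow [[-164.3, 148.6], [-136.8, 131.3], [-152.5, 107.2], [-179.9, 124.5]]
blue [[-59.8, 24.9], [-25.6, 18.6], [-29.2, 0.8], [-63.4, 7.1]]
teal [[-240.3, -21.0], [-243.7, -76.9], [-301.3, -73.4], [-297.9, -17.9]]
orange [[-256.3, -148.1], [-216.5, -187.5], [-256.9, -228.8], [-296.2, -189.4]]
pics/t9.png tray [[16.7, -25.9], [16.7, -204.5], [-120.2, -202.2], [-120.1, -26.6]]
yellow [[-104.8, 12.9], [-18.7, 7.3], [-21.1, -24.4], [-107.2, -18.5]]
blue [[-60.0, 24.7], [-25.5, 19.3], [-28.3, 3.3], [-62.8, 8.8]]
teal [[-240.6, -21.0], [-244.0, -76.9], [-301.6, -73.3], [-298.2, -17.9]]
orange [[-254.9, -148.4], [-216.7, -189.8], [-258.6, -228.8], [-296.3, -187.4]]
[(np.int32(281), np.int32(145), np.int32(24), np.int32(51), np.int32(608)), (np.int32(236), np.int32(147), np.int32(25), np.int32(10), np.int32(165)), (np.int32(254), np.int32(161), np.int32(10), np.int32(8), np.int32(61)), (np.int32(224), np.int32(162), np.int32(69), np.int32(55), np.int32(934)), (np.int32(261), np.int32(169), np.int32(34), np.int32(29), np.int32(560)), (np.int32(262), np.int32(171), np.int32(13), np.int32(11), np.int32(106)), (np.int32(115), np.int32(179), np.int32(83), np.int32(107), np.int32(3558)), (np.int32(0), np.int32(184), np.int32(93), np.int32(200), np.int32(7378)), (np.int32(168), np.int32(222), np.int32(7), np.int32(11), np.int32(39)), (np.int32(189), np.int32(347), np.int32(23), np.int32(37), np.int32(303)), (np.int32(258), np.int32(355), np.int32(12), np.int32(8), np.int32(54)), (np.int32(268), np.int32(364), np.int32(6), np.int32(6), np.int32(30)), (np.int32(272), np.int32(375), np.int32(7), np.int32(9), np.int32(48))]
purple [(np.int32(272), np.int32(182), np.int32(18), np.int32(21), np.int32(329))]
```

```bash
python3 -c "
from bench import r
print(r.close_job())"
```

```text
the job is handed in; nothing more can be done
None
```

I handed the job in at about 20 s. The holder rests against the stop and the wedge is jammed in the gap, with its post at about x = -82 mm in the bracket frame. In the last top picture the tray and wedge were in place and the orange and turquoise jars and keeper block had not moved; I did not view a final picture to confirm that the jar and bottle in the tray were still standing.

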